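# Refit the top plate of the plate shaker

### The arm

A 6-joint arm with a two-finger parallel gripper is mounted at the origin on the work surface. World frame = base frame: x ahead of the robot, y to its left, z up, the work surface at z = 0. Lengths are in mm, angles in rad, forces in N, time in s.
With the tool pointing down it reaches from about 275 to 1000 mm from the base axis. Payload 8.4 kg.
Tool frame: the origin (TCP) lies on the centre line of the jaws, within the pads' length; the fingertips stand 22 mm ahead of it and the grasp point (between the pads) lies 3 mm ahead of it; z points along the fingers, x is the direction in which the jaws open and shut, and the axes are right-handed (so a half turn about z gives the same grasp; the last joint's range is limited). The gripper opens to 85 mm and grips with 20 to 120 N. Pads are 22 mm wide; open, the fingers measure 114 mm over their backs; the gripper's body (76 mm by 85 mm) begins 54 mm behind the grasp point. The pads swing forward as they close: fully open they stand 13 mm farther back than shut.
Start: joints at [-1.197, 0.353, 1.633, -0, 1.155, -0.002], TCP at [229.384, -581.387, 253.281] pointing down, gripper open.
Joint ranges: [-2.63, 2.63], [-0.92, 2.1], [0.06, 2.66], [-1.3, 4.44], [0, 2.69], [-3.02, 3.02]. Speed limits (rad/s): [2.22, 2.22, 2.79, 3.14, 3.14, 3.14].

### API

Orientations are given as [roll, pitch, yaw] about the fixed x, y, z axes, in that order (R = Rz(yaw) Ry(pitch) Rx(roll)).
In Python, from rig import status, viewer, job gives the robot as it stands.
- The arm moves only by the tool send_rows, never from a script. Its argument "plan" is a list of rows, each a list of 3 entries, a list of its own where there are three numbers: the shift along the tool's x, y, z in m, then the turn, a rotation vector about the tool's x, y, z in rad, then the opening, from -1 (shut) to 1 (fully open). In form: [[[x, y, z], [rx, ry, rz], jaw], ...]. A call has exactly 5 rows; each row is the pose to reach, as a shift and turn from the pose measured when the call began, along the tool's axes at that moment; what a row does not reach only later rows make up. A row lasts 1/12 s, in which the tool goes at most 41.7 mm and 7.16 degrees, less where a joint would pass 70% of its speed; a pose out of reach is approached as far as the arm can. A call with a gripper value outside its range is refused whole. The fingers move at their own pace and stop on an object; "squeeze" is the grip in N (left out, the last holds). Time passes only in rows, so rows that repeat a pose let the fingers close, or fill a call up. It gives the time, the measured TCP pose, the force and the opening at its end, in the units of the state.
- status.sense(): the state, without advancing time (a new reading comes with each control period).
- viewer.grab_frame(name): name is "scene" or "top"; returns the picture (480x640x3 uint8, red, green, blue); there is no depth.
- viewer.camera_params(name): a dict with "intrinsics" (3x3 intrinsics, pixels), "xyz" and "orientation" of the camera in the world. Camera axes: x right, y down, z forward; pixel columns grow to the right and rows downward; lengths in mm; the calibration is good to about 2 mm. A picture is of the moment at which its call begins. camera_params takes no time and is no camera call.
- job.sign_off(): hands the job in, once; it reports no verdict.
Trained networks look in the newest picture that a camera, given by its name, has taken for a name from the list of things; names that differ only in an ending like _2 or _b are one class to them, and where a whole thing is asked for, a point or a joint stands for the part that bears it (a point fixed in the world has none). Each returns a list of dicts, best first, with "p" (0 to 1); they miss things now and then, are a little off and sometimes report something else, mostly with a low value. They report only what shows in the picture. A call takes as long as a camera call. They do not tell look-alikes from the thing itself.
- viewer.cut_out(label, camera): "mask" (480x640 bool, what is visible of it) and "extent" ([left, top, width, height] in pixels, round what is visible of it).
The state is a dict: "clock": time; "qpos": joint angles; "qvel": joint speeds; "joint_efforts": joint torques, N m; "eef_pos": TCP position; "tcp_rot": TCP orientation; "contact_force": force on the tool from outside, world axes, zero at the start; "wrist_torque": the same for the moment, N m; "opening": opening from 0.0 (shut) to 1.0 (fully open).
Only numpy, scipy, OpenCV 4.12 (cv2) and the standard library are available. Lean on these libraries where they do the work, as an engineer would, in place of code of your own. Each camera call takes 0.05 s, during which the arm holds its last target.

### The job

Take the aluminium top plate off the slanted rest by its grip bar and refit it on the shaker: keeping it tilted, hook its low front edge under the steel lip up to the stop, then lower the other edge and press it down until it snaps under the roller catch and the plate lies flat on the deck between the rails. While hooking it in, feel gently for the deck and the stop and do not force it; at the end let go, and leave the other things on the bench where they are.

Things in the scene. Friction and masses are not known exactly. Their poses are not given: they have to be found in the camera images.
- plate: Loose aluminium top plate, 140 (x) x 100 (y) x 6 mm (z), about 0.24 kg, with an upright black grip bar across its middle. Origin: centre of the underside; z = normal, out of the face with the bar. It starts on the slanted rest, bar up, tilted 30 degrees about its y axis, its -x (front) edge low and nearer the robot.
- plate_front (a point): Middle of the plate's lower front edge, 70 mm from its origin along -x: the edge that goes under the lip.
- plate_back (a point): Middle of the plate's lower back edge, 70 mm from its origin along +x: the edge that goes down past the roller.
- plate_grip (a point): Point inside the grip bar, 24 mm above the plate's underside, axes as the plate. The bar is 14 mm thick (x), 70 mm long (y), centred on the plate, and stands 30 mm above its upper face (z = 6 to 36 mm from the underside).
- shaker: White plate shaker, fixed, 225 x 150 mm. Origin on the bench under it; x points from lip to roller, away from the robot. Its deck, with lip, rails and roller, is height-adjustable and stiffly clamped at an unreported setting: surface 85 to 103 mm above the bench; feel for it. Plate home: flat on the deck, origin at x = -5, y = 0 mm, axes parallel. Side rails: 5 mm high, inner faces at y = +-54 mm.
- bay_stop (a point): Foot of the stop wall under the lip, at (-75, 0, 85) mm in the shaker's frame: height given for the lowest deck setting, the real one is 0 to 18 mm higher. Axes as the shaker. The plate's lower front edge rests here when home. The wall is 110 mm wide, the rails begin 13 mm behind it.
- lip (a point): Middle of the lower edge of the steel lip, at (-65, 0, 97) mm in the shaker's frame for the lowest deck setting (real: 0 to 18 mm higher). The lip is 110 mm wide, 6 mm thick and overhangs the stop wall by 10 mm, leaving a slot 12 mm high and 10 mm deep over the deck. A plate tilted 25 degrees just goes in; over 30 N there is forcing it.
- catch_front (a point): Front of the roller at rest, at (61.5, 0, 100.5) mm in the shaker's frame for the lowest deck (real: 0 to 18 mm higher). Free-turning grey roller, 28 mm in diameter, 32 mm long, sprung to give along +x by 9 mm (5 N plus 0.5 N per mm). It juts 3.5 mm over the home plate's back edge, which meets it about 24 mm above the deck (10 degrees of tilt); 5 to 8 N down there snaps it past.
- rest: Grey slanted rest, fixed, 150 x 110 mm foot. Origin on the bench below its middle; x points up the slope. Its board rises 30 degrees along +x; the board's face is 70 mm above the bench at its middle. A ledge 5 mm high keeps the plate from sliding off the low end, so the plate is lifted off square to the slope.
- tip_box: Loose pipette-tip box, 58 x 85 x 42 mm high, between shaker and rest. Origin: its underside's centre. A bystander: leave alone.
- reagent: Loose small bottle, 42 mm diameter, 85 mm high, between shaker and rest. Origin: its underside's centre. A bystander: leave alone.
- tube_rack: Loose tube rack, 100 x 220 mm, 55 mm high (tubes to 75 mm). Origin: its underside's centre. A bystander: leave alone.
- flask: Loose conical flask, 80 mm diameter, 138 mm high. Origin: its underside's centre. A bystander: leave alone.
- clear_lid: Loose clear open box lid, 85 x 120 x 28 mm. Origin: its underside's centre. A bystander: leave alone.
- marker: Loose white marker pen, 120 mm long, 16 mm thick. Origin: its underside's centre (the marker's is under its middle). A bystander: leave alone.
- adapter: Loose grey power adapter, a block, 50 x 110 x 32 mm. Origin: its underside's centre. A bystander: leave alone.
Not all that is in view belongs to the job. Leave any blue, purple or turquoise look-alike of the plate alone.

How it is judged (in metres and radians):
On the way:
1. the tilted plate (more than about 7 degrees) has its front edge under the lip (x of plate_front in the frame of shaker between -0.08 and -0.067 m and z of plate_front in the frame of shaker between 0.08 and 0.11 m and y of plate_front in the frame of shaker between -0.012 and 0.012 m and angle between plate's own z axis and vertical above 0.12 rad), for 0.1 s.
At the end, for the whole second after the job is handed in: The plate lies still, released and flat (within 2 degrees) on the deck, bar up: front edge under the lip and within 5 mm of the stop wall, back edge down under the roller (both edges 82 to 107 mm above the bench), between the rails (within 6.5 mm of the middle and 4.5 degrees of straight) (x of plate_front in the frame of shaker between -0.079 and -0.07 m and z of plate_front in the frame of shaker between 0.082 and 0.1065 m and z of plate_back in the frame of shaker between 0.082 and 0.107 m and y of plate in the frame of shaker between -0.0065 and 0.0065 m and angle between the x axis of plate and the x axis of shaker, either way round below 0.08 rad and angle between plate's own z axis and vertical below 0.035 rad and linear speed of plate below 0.01 m/s and angular speed of plate below 0.05 rad/s); the robot touches nothing.
It fails at once if a bystander (tip box, bottle, rack, flask, clear lid, marker or adapter) is moved by more than 3 cm (distance of any of tip_box, reagent, tube_rack, flask, clear_lid, marker, adapter from where it was at the start of the episode above 0.03 m).
It fails at once if the plate, while still tilted (over 7 degrees), is forced against the shaker with over 30 N (contact force between plate and shaker above 30 N and angle between plate's own z axis and vertical above 0.12 rad).
It also fails if it takes over 48 s, if anything falls off the work surface, if the arm or the gripper's body presses on something with over 40 N, if the wrist force passes 120 N, or if a joint passes its speed limit or range.

## Working session

There is one attempt and no reset: what is moved stays moved. The work goes in short steps, Python scripts to look and compute and a tool call to move; the robot and the scene stay as the last step left them, time stands still between calls to the robot, and variables do not carry over. Pictures are saved under pics/ and viewed, and the job is handed in when it is done.

Besides the shell and the picture viewer there is one more tool, called as name([rows], argument=value, ...), one row to a line, values as JSON. send_rows: Moves the arm, as the interface text tells. Its arguments: {"type":"object","properties":{"plan":{"type":"array"},"squeeze":{"type":"number"}},"required":["plan"]}

```bash
ls; mkdir -p pics; python3 - <<'E'
from rig import status, viewer, job
import cv2
for n in ("scene","top"):
    im=viewer.grab_frame(n); cv2.imwrite(f"pics/{n}0.png",im[:,:,::-1]); p=viewer.camera_params(n); print(n,p)
print(status.sense())
E
```

```text
pics
scene {'intrinsics': array([[519.26734489,   0.        , 330.00854741],
       [  0.        , 519.26734489, 238.36924816],
       [  0.        ,   0.        ,   1.        ]]), 'xyz': array([1169.52727584,  667.33141501, 1071.54216036]), 'orientation': array([-2.38608459, -0.01698539,  2.27791404])}
top {'intrinsics': array([[517.39919087,   0.        , 314.62475015],
       [  0.        , 517.39919087, 241.77068144],
       [  0.        ,   0.        ,   1.        ]]), 'xyz': array([ 228.50654613,   93.88638169, 1394.82597111]), 'orientation': array([-2.96624892, -0.00486435, -1.55546752])}
{'clock': 0.1, 'qpos': array([-1.19739959e+00,  3.53609132e-01,  1.63404656e+00,  1.17430523e-06,
        1.15522098e+00, -2.39479921e-03]), 'qvel': array([ 0.00124468, -0.00251739, -0.00094542, -0.0002335 ,  0.00164878,
        0.00097624]), 'joint_efforts': array([-3.96745054e-04, -6.06357551e+01, -3.42819858e+01,  6.57558104e-06,
        3.82112587e-03, -1.19716514e-06]), 'eef_pos': array([ 229.23786474, -581.01172627,  252.62350706]), 'tcp_rot': array([-3.14158850e+00,  1.28400933e-03, -1.19500527e+00]), 'contact_force': array([-1.29197141, -0.55375025,  0.05266577]), 'wrist_torque': array([ 0.02532858, -0.04754548, -0.02570955]), 'opening': 0.9990479244042545}
```

View pics/scene0.png

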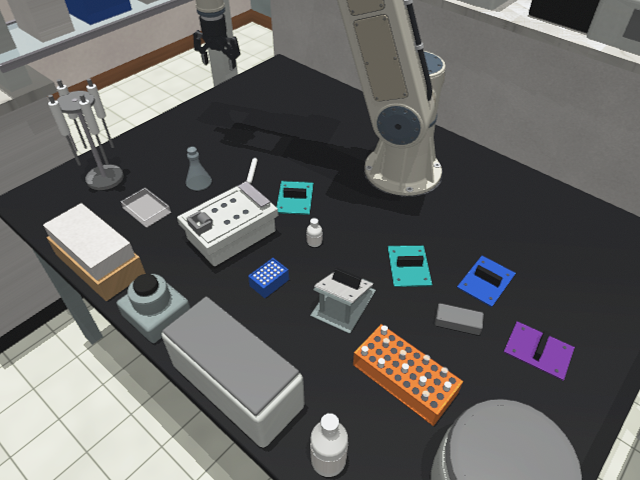

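View pics/top0.png

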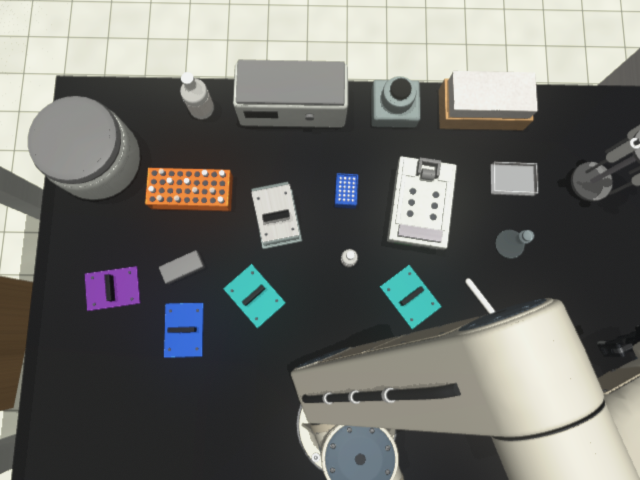

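Candidates (top view): grey plate on the rest (276,213); turquoise (254,296) and (410,296); blue (183,330); purple (112,288). I choose the grey one on the rest. Next I'll check it in close crops.

```bash
python3 - <<'E'
import cv2,numpy as np
t=cv2.imread("pics/top0.png"); s=cv2.imread("pics/scene0.png")
def c(im,x,y,w,h,k): return cv2.resize(im[y:y+h,x:x+w],None,fx=k,fy=k,interpolation=cv2.INTER_CUBIC)
a=c(t,236,166,80,96,6)   
b=c(t,380,146,80,110,5)
cv2.imwrite("pics/c_rest_top.png",a);cv2.imwrite("pics/c_shk_top.png",b)
cv2.imwrite("pics/c_rest_sc.png",c(s,300,258,90,80,7));cv2.imwrite("pics/c_shk_sc.png",c(s,170,170,120,100,6))
from rig import viewer
for cam in("top","scene"):
  viewer.grab_frame(cam)
  for l in("plate","shaker","rest"):
    for d in viewer.cut_out(l,cam):
        m=d["mask"]; ys,xs=np.nonzero(m); print(cam,l,round(d["p"],2),d["extent"],xs.mean(),ys.mean())
E
```

```text
top plate 0.94 [84.9, 265.2, 55.2, 46.6] 111.61739130434782 287.3942028985507
top plate 0.83 [252.4, 185.0, 44.4, 54.6] 275.35176880916794 212.65919282511211
top plate 0.74 [224.0, 265.2, 60.1, 57.8] 253.8964976476738 295.363303711448
top plate 0.65 [165.4, 302.2, 38.1, 57.6] 183.1618154908732 329.38332511100145
top shaker 0.79 [385.3, 156.4, 69.2, 94.8] 421.59307604994325 203.08418463866818
top shaker 0.58 [252.0, 183.4, 50.4, 63.6] 279.28851540616245 228.46218487394958
top shaker 0.23 [492.2, 162.9, 44.7, 31.9] 513.5890125173853 177.9297635605007
top rest 0.73 [340.2, 249.1, 18.1, 19.7] 348.0904977375566 257.5882352941176
top rest 0.61 [251.7, 186.0, 50.1, 63.3] 280.1676300578035 228.135838150289
top rest 0.38 [388.4, 159.8, 70.1, 90.5] 421.46150885296385 203.21555042340262
top rest 0.21 [465.1, 278.3, 25.7, 32.7] 478.53246753246754 294.8051948051948
scene plate 0.93 [278.0, 180.4, 34.4, 34.5] 295.0783545543585 197.6101860920666
scene plate 0.9 [503.6, 324.6, 66.2, 56.3] 539.7405876951332 350.0064279155188
scene plate 0.82 [459.6, 257.9, 52.1, 46.4] 486.5473496128648 280.7957117331745
scene plate 0.77 [390.0, 247.3, 42.6, 37.4] 409.4484364604125 266.05389221556885
scene plate 0.61 [316.2, 268.1, 55.3, 36.4] 344.4635231316726 285.12633451957294
scene shaker 0.76 [176.7, 179.2, 100.8, 92.6] 229.67067639518834 222.96056004732793
scene rest 0.58 [312.0, 287.4, 61.4, 49.0] 340.69000679809653 309.5554044867437
```

View pics/c_rest_top.png

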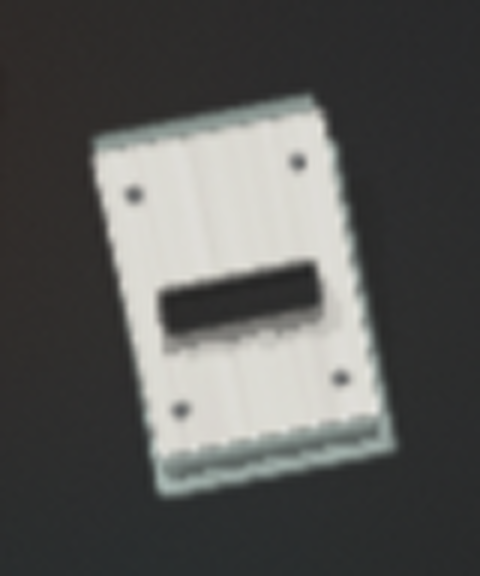

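View pics/c_shk_top.png

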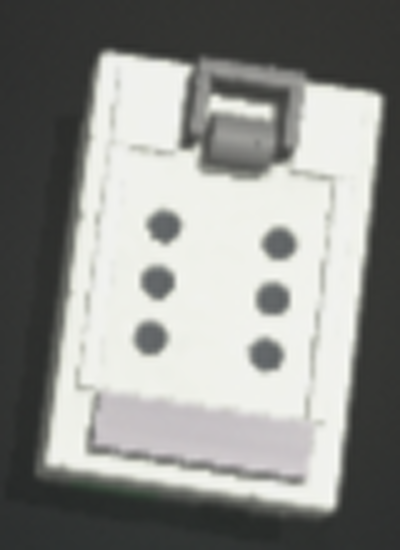

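View pics/c_rest_sc.png

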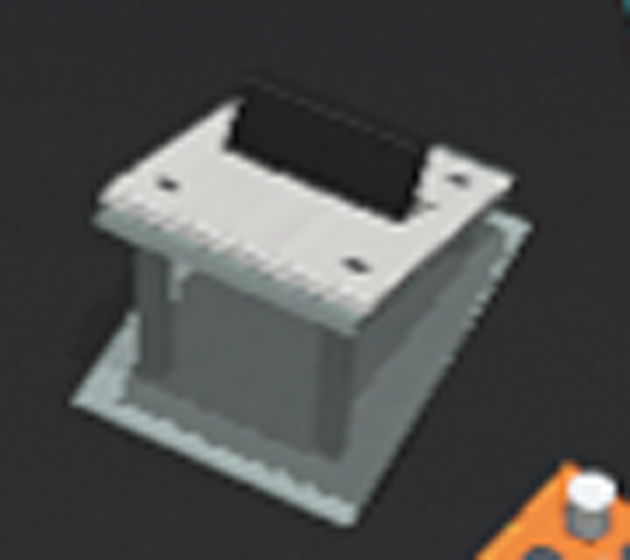

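View pics/c_shk_sc.png

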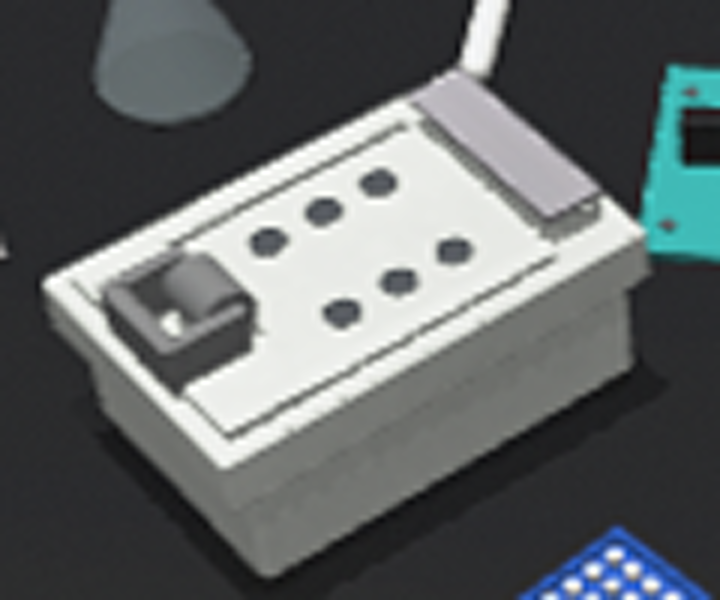

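```bash
cat > h.py <<'E'
import numpy as np
from scipy.spatial.transform import Rotation as R
from scipy.optimize import least_squares
from rig import status, viewer
P={n:viewer.camera_params(n) for n in("top","scene")}
def proj(c,X):
    p=P[c]; X=np.atleast_2d(X)
    Rc=R.from_euler("xyz",p["orientation"]).as_matrix()
    Y=(X-p["xyz"])@Rc; q=Y@p["intrinsics"].T
    return q[:,:2]/q[:,2:]
def px(c,off,k): return np.array(off)+(np.array(c,float)+.5)/k-.5
E
cat > fit.py <<'E'
from h import *
# plate
M=np.array([[70,50,6],[70,-50,6],[-70,-50,6],[-70,50,6]],float)
to=px([(95,150),(322,108),(378,418),(160,455)],(236,166),6)
sc=px([(365,310),(100,195),(240,96),(512,180)],(300,258),7)
def pose(v): return R.from_euler("xyz",[0,-v[4],v[3]]),v[:3]
def res(v):
    r,t=pose(v); X=r.apply(M)+t
    return np.r_[(proj("top",X)-to).ravel(),(proj("scene",X)-sc).ravel()]
for free in(0,1):
    f=(lambda v:res(np.r_[v,np.radians(30)])) if not free else res
    s=least_squares(f,[500,150,70,0.2]+([.52] if free else []),loss="soft_l1")
    print("plate",s.x.round(3),np.abs(s.fun).max(),s.fun.round(1) )
# shaker
# deck corners, lip edge top corners, roller
to=px([(105,52),(383,95),(340,515),(40,470),(95,392),(315,430)],(380,146),5)
sc=px([(225,468),(43,285),(460,70),(645,235),(413,100),(547,215)],(170,170),6)
def Sm(d,w=0): return np.array([[112.5,75,85+d],[112.5,-75,85+d],[-112.5,-75,85+d],[-112.5,75,85+d],[-65,55,103+d],[-65,-55,103+d]])
def res2(v):
    r=R.from_euler("z",v[3]); 
    m=Sm(v[4]); X=r.apply(m)+[v[0],v[1],0]
    m2=m[[0,1,2,3,5,4]]; order=[0,1,2,3,5,4]
    A=proj("top",X); B=proj("scene",X[[0,1,2,3,5,4]])
    return np.r_[(A-to).ravel(),(B-sc).ravel()]
s=least_squares(lambda v:res2(np.r_[v[:2],0,v[2:]]),[500,-100,-.1,9],loss="soft_l1")
print("shaker x y yaw d",s.x.round(3),s.fun.round(1).reshape(-1,2).tolist())
E
python3 fit.py
```

```text
plate [5.41021e+02 1.95317e+02 6.57500e+01 2.16000e-01] 3.0001722590850477 [-0.3  0.6  0.   0.1  0.5 -1.2  0.  -0.   0.1  0.1 -0.1 -0.1  3.  -1.5
 -0.9  1.1]
plate [5.40933e+02 1.95305e+02 6.59340e+01 2.16000e-01 5.19000e-01] 3.0558473931296817 [-0.3  0.5  0.   0.1  0.5 -1.1  0.  -0.   0.1  0.2 -0.1 -0.   3.1 -1.7
 -0.8  1. ]
shaker x y yaw d [ 5.67410e+02 -1.86943e+02 -1.44000e-01  1.03040e+01] [[-1.0, 0.7], [0.1, 0.9], [-1.2, 0.5], [0.5, 0.2], [0.9, -2.4], [-0.0, -3.2], [0.2, 0.2], [0.3, -1.0], [0.3, -0.5], [1.3, -0.6], [-2.4, 0.3], [-1.5, 1.8]]
```

```bash
cat > fit2.py <<'E'
from h import *
import cv2
to=px([(105,52),(383,95),(340,515),(40,470),(95,392),(315,430)],(380,146),5)
sc=px([(225,468),(43,285),(460,70),(645,235),(547,215),(413,100)],(170,170),6)
def Sm(d,o): return np.array([[112.5+o,75,85+d],[112.5+o,-75,85+d],[-112.5+o,-75,85+d],[-112.5+o,75,85+d],[-65,55,103+d],[-65,-55,103+d]])
def res2(v):
    X=R.from_euler("z",v[2]).apply(Sm(v[3],v[4]))+[v[0],v[1],0]
    return np.r_[(proj("top",X)-to).ravel(),(proj("scene",X)-sc).ravel()]
s=least_squares(res2,[500,-100,-.1,9,0],loss="soft_l1")
v=s.x
print("shaker x y yaw d off",v.round(3),s.fun.round(1).reshape(-1,2).tolist())
def draw(v,pv,tag):
  for cam,off,sz,k in(("top",(380,146),(80,110),5),("scene",(170,170),(120,100),6)):
    im=cv2.imread(f"pics/{cam}0.png"); x,y=off; c=cv2.resize(im[y:y+sz[1],x:x+sz[0]],None,fx=k,fy=k,interpolation=cv2.INTER_CUBIC)
    rr=R.from_euler("z",v[2]); d=v[3]; o=v[4]
    def L(pts,col):
        q=proj(cam,rr.apply(np.array(pts,float))+[v[0],v[1],0]); q=((q-off+.5)*k-.5)
        cv2.polylines(c,[np.round(q).astype(int)],False,col,1,cv2.LINE_AA)
    m=Sm(d,o); L(list(m[:4])+[m[0]],(0,0,255))
    for z in(97,103): L([[-65,55,z+d],[-65,-55,z+d]],(0,160,0))
    for sg in(1,-1): L([[-62,54*sg,85+d],[60,54*sg,85+d]],(255,0,0));L([[-62,54*sg,90+d],[60,54*sg,90+d]],(255,0,255))
    for yy in(-16,16): L([[75.5+14*np.cos(a),yy,100.5+d+14*np.sin(a)] for a in np.linspace(0,6.3,30)],(0,140,255))
    cv2.imwrite(f"pics/{tag}_{cam}.png",c)
if __name__=="__main__": draw(v,None,"ov1")
E
python3 fit2.py; python3 -c "
import cv2,numpy as np
a=cv2.imread('pics/ov1_top.png');b=cv2.imread('pics/ov1_scene.png');cv2.imwrite('pics/ov1.png',cv2.resize(np.hstack([cv2.copyMakeBorder(a,0,50,0,0,0),b] ),None,fx=.71,fy=.71) if 0 else np.hstack([a[:550],b[:550,:400]]))"
```

```text
shaker x y yaw d off [ 5.60393e+02 -1.86419e+02 -1.44000e-01  9.44700e+00  8.72200e+00] [[-0.8, 0.3], [0.3, 0.4], [-1.0, -0.1], [0.8, -0.3], [0.7, 0.4], [-0.2, -0.4], [-0.4, 0.6], [-0.3, -0.6], [-0.2, -0.1], [0.7, -0.2], [0.6, 0.8], [-0.4, -0.6]]
```

View pics/ov1_top.png

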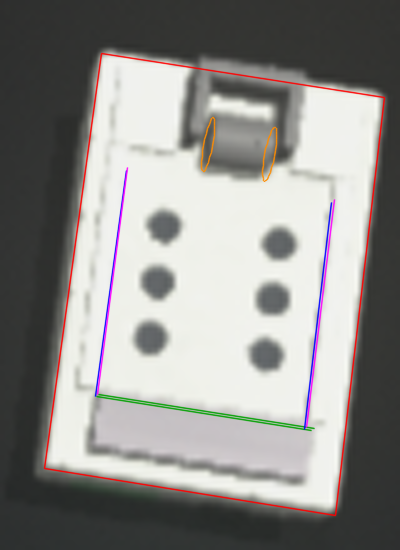

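View pics/ov1_scene.png

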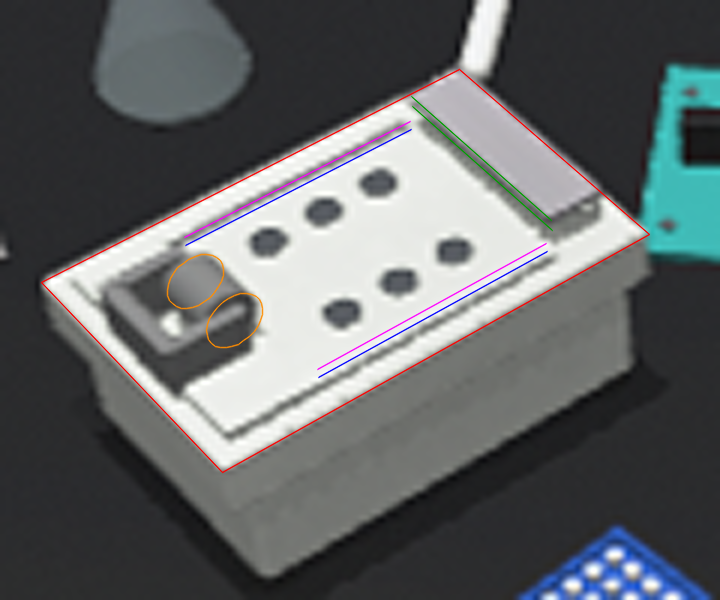

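```bash
cat > tri.py <<'E'
from h import *
def tri(a,b):
    s=least_squares(lambda X:np.r_[(proj("top",X)-a).ravel(),(proj("scene",X)-b).ravel()],[560,-190,95]); return s.x,np.abs(s.fun).max()
T=lambda p:px(p,(380,146),5); S=lambda p:px(p,(170,170),6)
fits={}
for n,a,b in [("rect+x+y",(120,148),(230,437)),("rect+x-y",(335,178),(75,280)),("rect-x-y",(308,422),(410,125)),("rect-x+y",(80,386),(555,258)),
 ("hole xm ym",(164,227),(343,313)),("hole",(158,282),(400,282)),("hole",(151,338),(455,251)),("hole",(280,243),(268,242)),("hole",(273,299),(323,212)),("hole",(266,354),(378,182)),
 ("lip +y",(95,392),(547,215)),("lip -y",(315,430),(413,100)),("lip out+y",(90,450),(605,195)),("lip out-y",(303,480),(462,72)),
 ("deck++",(105,52),(225,468)),("deck+-",(383,95),(43,285)),("deck--",(340,515),(460,70)),("deck-+",(40,470),(645,235))]:
    X,e=tri(T(a),S(b)); print(n,X.round(1),round(e,2))
E
python3 tri.py
```

```text
rect+x+y [ 656.9 -154.    65.8] 4.47
rect+x-y [ 642.4 -269.1   73.9] 5.99
rect-x-y [ 493.2 -231.    98.7] 0.55
rect-x+y [ 510.7 -115.3   98.5] 0.2
hole xm ym [ 596.1 -160.3   97.6] 0.05
hole [ 566.5 -156.4   97.6] 0.19
hole [ 536.7 -152.4   97.9] 0.13
hole [ 588.3 -220.    97.7] 0.22
hole [ 558.6 -215.9   97.7] 0.06
hole [ 529.2 -211.3   98.8] 0.06
lip +y [ 504.9 -121.4  116.4] 0.54
lip -y [ 487.4 -232.4  109.3] 0.26
lip out+y [ 475.1 -118.   110.6] 0.17
lip out-y [ 461.2 -225.2  113.5] 0.06
deck++ [ 690.4 -130.3   96.1] 0.47
deck+- [ 670.4 -277.    93.9] 0.26
deck-- [ 446.3 -247.7   93. ] 0.48
deck-+ [468.8 -96.9  93.8] 0.71
```

```bash
python3 - <<'E'
import fit2,cv2,numpy as np
fit2.draw([561.5,-186.3,-.14,12,8.],None,"ov2")
a=cv2.imread('pics/ov2_top.png');b=cv2.imread('pics/ov2_scene.png')[:550,:390]
cv2.imwrite('pics/ov2.png',np.hstack([a,b]))
E
```

```text
shaker x y yaw d off [ 5.60393e+02 -1.86419e+02 -1.44000e-01  9.44700e+00  8.72200e+00] [[-0.8, 0.3], [0.3, 0.4], [-1.0, -0.1], [0.8, -0.3], [0.7, 0.4], [-0.2, -0.4], [-0.4, 0.6], [-0.3, -0.6], [-0.2, -0.1], [0.7, -0.2], [0.6, 0.8], [-0.4, -0.6]]
```

View pics/ov2.png

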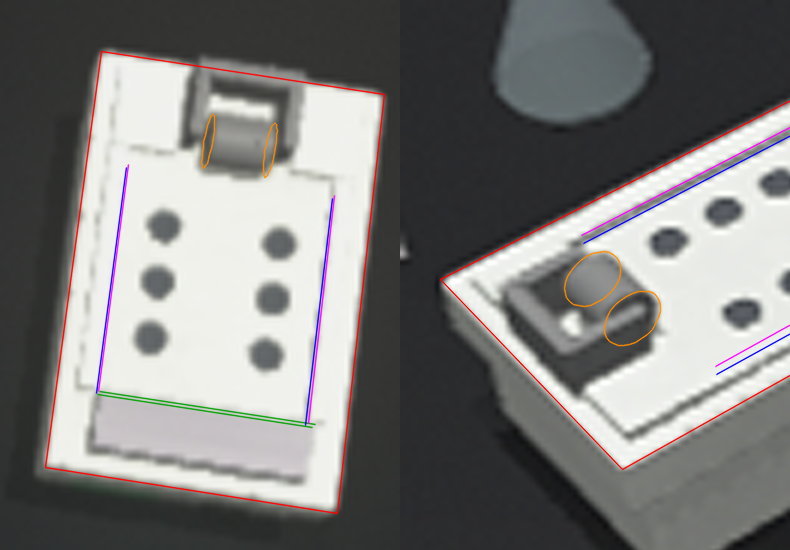

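```bash
cat >> h.py <<'E'
def Rt(tilt_deg,yaw): # tool rotation for plate tilt
    return R.from_euler("xyz",[0,-np.radians(tilt_deg),yaw])*R.from_euler("x",np.pi)
def delta(p,Rr):
    s=status.sense(); R0=R.from_euler("xyz",s["tcp_rot"])
    d=R0.inv().apply(np.array(p)-s["eef_pos"])/1000; w=(R0.inv()*Rr).as_rotvec()
    print("t",round(s["clock"],2),"tcp",s["eef_pos"].round(1),"F",s["contact_force"].round(1),"open",round(s["opening"],3))
    print("shift",d.round(4).tolist(),"turn",w.round(3).tolist(),"rows>=",np.ceil(max(np.linalg.norm(d)/.0417,np.linalg.norm(w)/.125)))
E
python3 - <<'E'
from h import *
def tri(a,b):
    s=least_squares(lambda X:np.r_[(proj("top",X)-a).ravel(),(proj("scene",X)-b).ravel()],[541,195,80]); return s.x,np.abs(s.fun).max()
T=lambda p:px(p,(236,166),6); S=lambda p:px(p,(300,258),7)
for n,a,b in [("b+y",(95,150),(365,310)),("b-y",(322,108),(100,195)),("f+y",(160,455),(512,180)),("hb+y",(134,194),(355,264)),("hb-y",(298,161),(168,184)),("hf+y",(180,410),(457,179))]:
    X,e=tri(T(a),S(b)); print(n,X.round(1),round(e,2))
# predicted with fit
r=R.from_euler("xyz",[0,-np.pi/6,.216])
print(r.apply([[70,50,6],[70,-50,6],[-70,50,6],[0,0,31.5],[0,0,120]])+[541,195.3,65.8])
E
```

```text
b+y [587.4 256.2 107.1] 0.21
b-y [608.2 159.1 106.1] 0.06
f+y [466.9 231.   39.9] 0.31
hb+y [570.4 239.2 100.1] 0.03
hb-y [586.  169.6  99.7] 0.23
hf+y [485.9 220.9  50. ] 0.05
[[586.56658066 256.48787508 105.99615242]
 [607.99901045 158.81161925 105.99615242]
 [468.1404142  230.50243496  35.99615242]
 [525.61598971 191.92439231  93.07980022]
 [482.3942465  182.44054213 169.72304845]]
```

```bash
python3 - <<'E'
from h import *
delta([466,179,215],Rt(30,.216))
E
```

```text
t 0.5 tcp [ 229.4 -581.4  253.3] F [-0.3  0.1 -0.6] open 1.001
shift [-0.6204, -0.4992, 0.0383] turn [0.369, 0.433, -1.376] rows>= 20.0
```

send_rows([
  [[-0.62, -0.5, 0.0], [0.369, 0.433, -1.376], 1],
  [[-0.62, -0.5, 0.0], [0.369, 0.433, -1.376], 1],
  [[-0.62, -0.5, 0.0], [0.369, 0.433, -1.376], 1],
  [[-0.62, -0.5, 0.0], [0.369, 0.433, -1.376], 1],
  [[-0.62, -0.5, 0.0], [0.369, 0.433, -1.376], 1],
])

```text
clock: 0.92
eef_pos: [291.7, -380.6, 253.3]
tcp_rot: [-3.045, -0.218, -0.62]
contact_force: [0.4, -0.3, 0.5]
opening: 1.002
```

```bash
python3 - <<'E'
from h import *
delta([466,179,215],Rt(30,.216))
E
```

```text
t 0.92 tcp [ 291.7 -380.6  253.3] F [ 0.4 -0.3  0.5] open 1.002
shift [-0.1872, -0.5543, 0.0514] turn [0.213, 0.249, -0.793] rows>= 15.0
```

send_rows([
  [[-0.187, -0.554, 0.051], [0.213, 0.249, -0.793], 1],
  [[-0.187, -0.554, 0.051], [0.213, 0.249, -0.793], 1],
  [[-0.187, -0.554, 0.051], [0.213, 0.249, -0.793], 1],
  [[-0.187, -0.554, 0.051], [0.213, 0.249, -0.793], 1],
  [[-0.187, -0.554, 0.051], [0.213, 0.249, -0.793], 1],
])

```text
clock: 1.33
eef_pos: [353.2, -182.2, 240.1]
tcp_rot: [-3.087, -0.45, -0.026]
contact_force: [1.2, 1.2, 0.7]
opening: 1.0
```

```bash
python3 - <<'E'
from h import *
delta([466,179,215],Rt(30,.216))
E
```

```text
t 1.33 tcp [ 353.2 -182.2  240.1] F [1.2 1.2 0.7] open 1.0
shift [0.0822, -0.3598, 0.0874] turn [0.059, 0.067, -0.216] rows>= 10.0
```

send_rows([
  [[0.082, -0.36, 0.087], [0.059, 0.067, -0.216], 1],
  [[0.082, -0.36, 0.087], [0.059, 0.067, -0.216], 1],
  [[0.082, -0.36, 0.087], [0.059, 0.067, -0.216], 1],
  [[0.082, -0.36, 0.087], [0.059, 0.067, -0.216], 1],
  [[0.082, -0.36, 0.087], [0.059, 0.067, -0.216], 1],
])

```text
clock: 1.75
eef_pos: [408.0, -8.4, 228.0]
tcp_rot: [3.141, -0.524, 0.215]
contact_force: [-0.1, -1.5, -1.4]
opening: 1.001
```

```bash
python3 - <<'E'
from h import *
delta([484.4,182.9,166.3],Rt(30,.216))
E
```

```text
t 1.75 tcp [408.   -8.4 228. ] F [-0.1 -1.5 -1.4] open 1.001
shift [0.0692, -0.1706, 0.1111] turn [0.001, -0.0, -0.0] rows>= 6.0
```

send_rows([
  [[0.069, -0.171, 0.111], [0, 0, 0], 1],
  [[0.069, -0.171, 0.111], [0, 0, 0], 1],
  [[0.069, -0.171, 0.111], [0, 0, 0], 1],
  [[0.069, -0.171, 0.111], [0, 0, 0], 1],
  [[0.069, -0.171, 0.111], [0, 0, 0], 1],
])

```text
clock: 2.17
eef_pos: [460.9, 121.1, 185.2]
tcp_rot: [3.139, -0.522, 0.216]
contact_force: [1.1, -1.5, 0.2]
opening: 1.001
```

```bash
cat > ovp.py <<'E'
from h import *
import cv2,sys
def shot(tag,reg,draws=()):
    out=[]
    for cam in("top","scene"):
        im=viewer.grab_frame(cam)[:,:,::-1].copy()
        x,y,w,h,k=reg[cam]; c=cv2.resize(im[y:y+h,x:x+w],None,fx=k,fy=k,interpolation=cv2.INTER_CUBIC)
        for pts,col in draws:
            q=(proj(cam,np.array(pts,float))-[x,y]+.5)*k-.5
            cv2.polylines(c,[np.round(q).astype(int)],False,col,1,cv2.LINE_AA)
        out.append(c)
    H=max(o.shape[0] for o in out)
    cv2.imwrite(f"pics/{tag}.png",np.hstack([cv2.copyMakeBorder(o,0,H-o.shape[0],0,4,cv2.BORDER_CONSTANT) for o in out]))
def plate_lines(r,t):
    a=r.apply([[70,50,6],[70,-50,6],[-70,-50,6],[-70,50,6],[70,50,6]])+t
    b=r.apply([[7,35,36],[7,-35,36],[-7,-35,36],[-7,35,36],[7,35,36]])+t
    return [(a,(0,0,255)),(b,(0,255,0))]
REST={"top":(226,150,100,120,4),"scene":(290,230,95,120,4)}
E
python3 - <<'E'
from ovp import *
r=R.from_euler("xyz",[0,-np.pi/6,.216]); t=np.array([539.5,195,68.4])
s=status.sense(); rt=R.from_euler("xyz",s["tcp_rot"]); ax=[s["eef_pos"]+rt.apply([0,0,z]) for z in(0,22,110)]
shot("pre1",REST,plate_lines(r,t)+[(ax,(255,0,255))])
delta([523.4,191.5,97.0],Rt(30,.216))
E
```

```text
t 2.27 tcp [461.6 121.8 184.9] F [-0.7  0.7  0.3] open 0.997
shift [0.0215, -0.055, 0.1137] turn [0.002, 0.002, 0.0] rows>= 4.0
```

View pics/pre1.png

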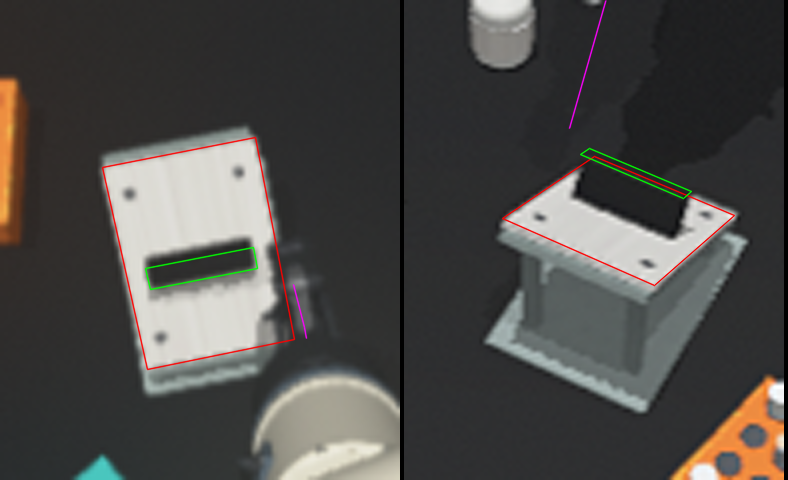

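send_rows([
  [[0.0215, -0.055, 0.02], [0.002, 0.002, 0], 1],
  [[0.0215, -0.055, 0.034], [0.002, 0.002, 0], 1],
  [[0.0215, -0.055, 0.06], [0.002, 0.002, 0], 1],
  [[0.0215, -0.055, 0.08], [0.002, 0.002, 0], 1],
  [[0.0215, -0.055, 0.08], [0.002, 0.002, 0], 1],
])

```text
clock: 2.68
eef_pos: [507.6, 188.5, 124.4]
tcp_rot: [3.141, -0.522, 0.219]
contact_force: [-0.3, -1.0, -0.5]
opening: 1.002
```

```bash
python3 - <<'E'
from ovp import *
delta([523.4,191.5,97.0],Rt(30,.216))
r=R.from_euler("xyz",[0,-np.pi/6,.216]); t=np.array([539.5,195,68.4])
s=status.sense(); rt=R.from_euler("xyz",s["tcp_rot"]); ax=[s["eef_pos"]+rt.apply([0,0,z]) for z in(0,22,110)]
shot("pre2",REST,plate_lines(r,t)+[(ax,(255,0,255))])
E
```

```text
t 2.68 tcp [507.6 188.5 124.4] F [-0.3 -1.  -0.5] open 1.002
shift [0.0002, 0.0005, 0.0318] turn [-0.001, 0.001, 0.002] rows>= 1.0
```

View pics/pre2.png

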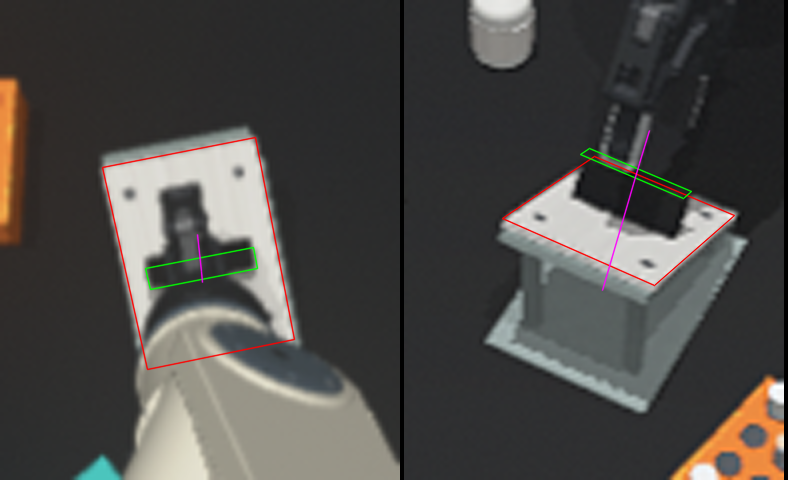

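send_rows([
  [[0, 0, 0.01], [0, 0, 0], 1],
  [[0, 0, 0.02], [0, 0, 0], 1],
  [[0, 0, 0.026], [0, 0, 0], 1],
  [[0, 0, 0.032], [0, 0, 0], 1],
  [[0, 0, 0.032], [0, 0, 0], 1],
])

```text
clock: 3.2
eef_pos: [522.6, 189.8, 97.5]
tcp_rot: [3.139, -0.522, 0.218]
contact_force: [0.4, -0.6, 0.0]
opening: 0.999
```

```bash
python3 - <<'E'
from ovp import *
delta([523.4,191.5,97.0],Rt(30,.216))
r=R.from_euler("xyz",[0,-np.pi/6,.216]); t=np.array([539.5,195,68.4])
shot("pre3",REST,[])
E
```

```text
t 3.2 tcp [522.6 189.8  97.5] F [ 0.4 -0.6  0. ] open 0.999
shift [0.0007, -0.0014, 0.001] turn [0.002, 0.002, 0.002] rows>= 1.0
```

View pics/pre3.png

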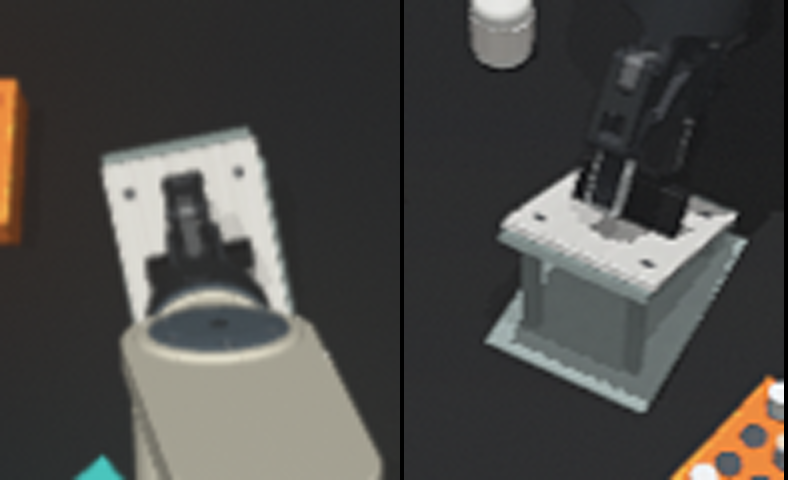

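send_rows([
  [[0, 0, 0], [0, 0, 0], -1],
  [[0, 0, 0], [0, 0, 0], -1],
  [[0, 0, 0], [0, 0, 0], -1],
  [[0, 0, 0], [0, 0, 0], -1],
  [[0, 0, 0], [0, 0, 0], -1],
], squeeze=70)

```text
clock: 3.72
eef_pos: [522.4, 190.1, 98.2]
tcp_rot: [3.139, -0.522, 0.218]
contact_force: [-0.3, -0.2, 0.6]
opening: 0.299
```

send_rows([
  [[0, 0, 0], [0, 0, 0], -1],
  [[0, 0, 0], [0, 0, 0], -1],
  [[0, 0, 0], [0, 0, 0], -1],
  [[0, 0, 0], [0, 0, 0], -1],
  [[0, 0, 0], [0, 0, 0], -1],
])

```text
clock: 4.13
eef_pos: [522.3, 190.1, 98.4]
tcp_rot: [3.139, -0.522, 0.218]
contact_force: [-4.2, -0.7, 6.6]
opening: 0.145
```

send_rows([
  [[0, 0, -0.005], [0, 0, 0], -1],
  [[0, 0, -0.02], [0, 0, 0], -1],
  [[0, 0, -0.05], [0, 0, 0], -1],
  [[0, 0, -0.08], [0, 0, 0], -1],
  [[0, 0, -0.1], [0, 0, 0], -1],
])

```text
clock: 4.55
eef_pos: [474.8, 179.2, 180.1]
tcp_rot: [3.137, -0.518, 0.218]
contact_force: [1.8, -0.9, -1.7]
opening: 0.148
```

```bash
python3 - <<'E'
from ovp import *
s=status.sense(); print({k:np.round(s[k],3) for k in("clock","eef_pos","tcp_rot","contact_force","wrist_torque","opening")})
shot("lift1",{"top":(226,130,100,120,4),"scene":(290,200,95,120,4)},plate_lines(R.from_euler("xyz",s["tcp_rot"])*R.from_euler("x",np.pi),s["eef_pos"]+R.from_euler("xyz",s["tcp_rot"]).apply([0,0,33])))
E
```

```text
{'clock': np.float64(4.55), 'eef_pos': array([474.793, 179.203, 180.119]), 'tcp_rot': array([ 3.137, -0.518,  0.218]), 'contact_force': array([ 1.765, -0.861, -1.685]), 'wrist_torque': array([-0.195,  0.405, -0.023]), 'opening': np.float64(0.148)}
```

View pics/lift1.png

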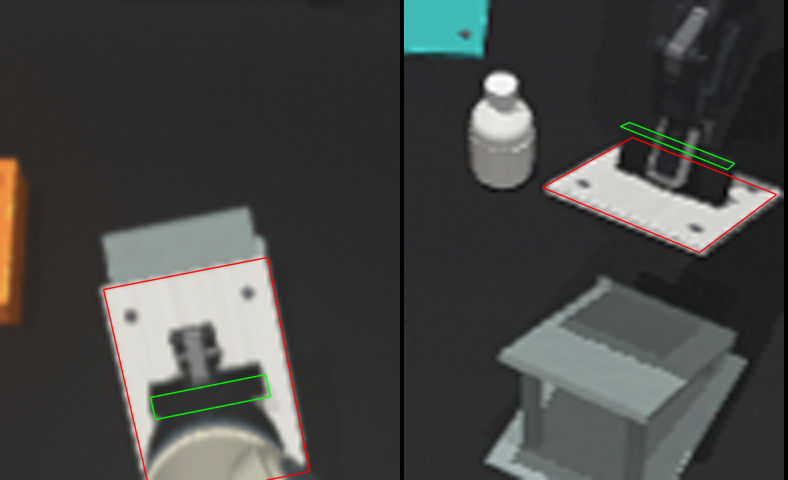

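```bash
cat >> h.py <<'E'
S0=np.array([561.5,-186.3,0]); SY=-0.14
GT=np.array([0,-1.4,33.])  # plate origin in tool frame
def goto(front,tilt,yaw=None):
    """front: plate_front target in shaker frame (mm, z above bench)"""
    yaw=SY if yaw is None else yaw
    f=R.from_euler("z",SY).apply(front)+S0
    rt=Rt(tilt,yaw); tcp=f-rt.apply(GT+[-70,0,0]); print("target tcp",tcp.round(1)); delta(tcp,rt)
def where():
    s=status.sense(); rt=R.from_euler("xyz",s["tcp_rot"]); Rz=R.from_euler("z",-SY)
    f=Rz.apply(s["eef_pos"]+rt.apply(GT+[-70,0,0])-S0); b=Rz.apply(s["eef_pos"]+rt.apply(GT+[70,0,0])-S0)
    F=Rz.apply(s["contact_force"]); n=rt.apply([0,0,-1])
    print("t",round(s["clock"],2),"front",f.round(1),"back",b.round(1),"tilt",np.degrees(np.arccos(n[2])).round(1),"F shaker",F.round(1),"open",round(s["opening"],3))
E
python3 - <<'E'
from h import *
where(); goto([-45,0,220],24)
E
```

```text
t 4.65 front [-178.1  336.5  121.1] back [-64.6 378.6 191.5] tilt 30.2 F shaker [ 0.8  0.1 -2.6] open 0.148
target tcp [ 566.8 -188.5  278.6]
t 4.65 tcp [475.3 179.8 184.9] F [ 0.8 -0.1 -2.6] open 0.148
shift [0.0563, 0.3795, -0.0752] turn [-0.16, -0.107, 0.317] rows>= 10.0
```

send_rows([
  [[0.01, 0.01, -0.04], [0, 0, 0.03], -1],
  [[0.02, 0.04, -0.075], [-0.03, -0.02, 0.06], -1],
  [[0.03, 0.08, -0.08], [-0.06, -0.04, 0.12], -1],
  [[0.035, 0.12, -0.08], [-0.09, -0.06, 0.19], -1],
  [[0.04, 0.16, -0.08], [-0.12, -0.08, 0.25], -1],
])

```text
clock: 5.07
eef_pos: [503.1, 24.4, 275.0]
tcp_rot: [-3.132, -0.446, -0.07]
contact_force: [0.0, 1.1, -4.2]
opening: 0.149
```

```bash
python3 - <<'E'
from h import *
where(); goto([-45,0,190],24)
E
```

```text
t 5.07 front [-136.1  198.8  215.1] back [-10.1 207.7 275.4] tilt 25.6 F shaker [-0.1  1.1 -4.2] open 0.149
target tcp [ 566.8 -188.5  248.6]
t 5.07 tcp [503.1  24.4 275. ] F [ 0.   1.1 -4.2] open 0.149
shift [0.0592, 0.2085, 0.0555] turn [-0.039, -0.027, 0.064] rows>= 6.0
```

send_rows([
  [[0.01, 0.04, 0], [-0.01, -0.01, 0.02], -1],
  [[0.02, 0.08, 0.01], [-0.02, -0.015, 0.04], -1],
  [[0.034, 0.12, 0.02], [-0.03, -0.02, 0.06], -1],
  [[0.046, 0.16, 0.03], [-0.039, -0.027, 0.064], -1],
  [[0.056, 0.197, 0.04], [-0.039, -0.027, 0.064], -1],
])

```text
clock: 5.48
eef_pos: [557.0, -176.2, 260.5]
tcp_rot: [3.14, -0.417, -0.141]
contact_force: [1.0, 1.3, -2.7]
opening: 0.151
```

```bash
python3 - <<'E'
from h import *
where(); goto([-45,0,150],23)
E
```

```text
t 5.48 front [-56.5  10.7 202. ] back [ 71.5  10.6 258.6] tilt 23.9 F shaker [ 0.8  1.5 -2.7] open 0.151
target tcp [ 567.8 -188.6  207.7]
t 5.48 tcp [ 557.  -176.2  260.5] F [ 1.   1.3 -2.7] open 0.151
shift [-0.01, 0.0107, 0.0533] turn [0.002, -0.015, -0.001] rows>= 2.0
```

send_rows([
  [[-0.005, 0.006, 0.01], [0, -0.01, 0], -1],
  [[-0.01, 0.0107, 0.025], [0.002, -0.015, 0], -1],
  [[-0.01, 0.0107, 0.045], [0.002, -0.015, 0], -1],
  [[-0.01, 0.0107, 0.053], [0.002, -0.015, 0], -1],
  [[-0.01, 0.0107, 0.053], [0.002, -0.015, 0], -1],
])

```text
clock: 5.9
eef_pos: [566.5, -188.5, 204.7]
tcp_rot: [-3.141, -0.396, -0.141]
contact_force: [-0.7, 0.5, -2.8]
opening: 0.153
```

```bash
cat >> ovp.py <<'E'
SHK={"top":(375,130,90,120,4),"scene":(165,130,105,140,4)}
def cur():
    s=status.sense(); rt=R.from_euler("xyz",s["tcp_rot"])
    return plate_lines(rt*R.from_euler("x",np.pi), s["eef_pos"]+rt.apply(GT))
E
python3 - <<'E'
from ovp import *
where(); shot("hov1",SHK,cur()); shot("hov1b",SHK)
E
```

```text
t 5.9 front [-46.6   0.  147.2] back [ 8.260e+01 -2.000e-01  2.012e+02] tilt 22.7 F shaker [-0.8  0.4 -2.8] open 0.153
```

View pics/hov1.png

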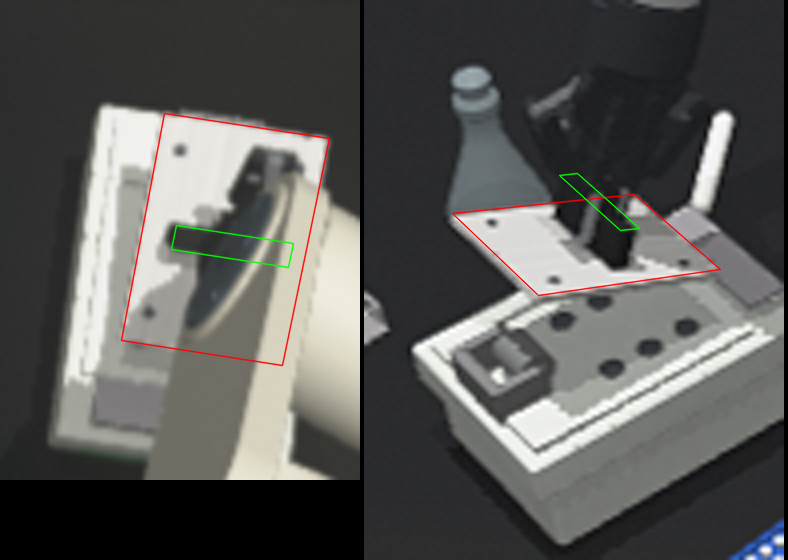

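View pics/hov1b.png

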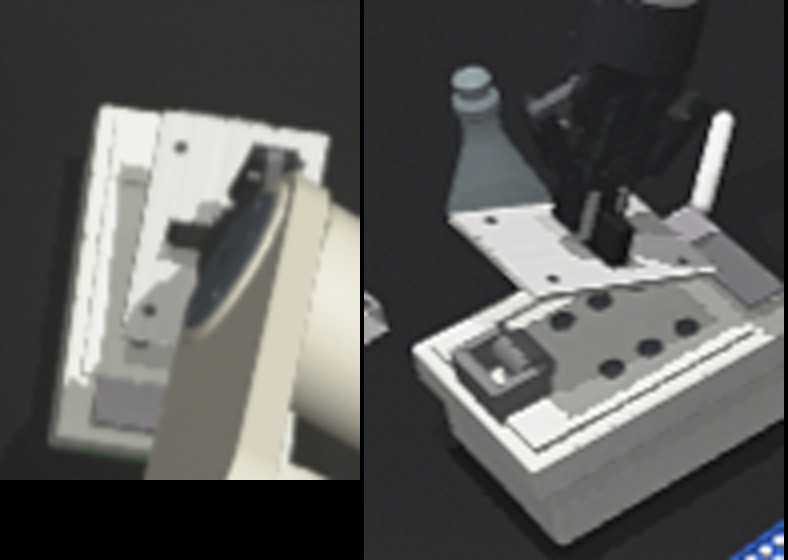

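```bash
python3 - <<'E'
from h import *
goto([-48,0,112],22)
print("world down 1mm in tool:",R.from_euler("xyz",status.sense()["tcp_rot"]).inv().apply([0,0,-1]))
E
```

```text
target tcp [ 565.8 -188.3  168.8]
t 6.1 tcp [ 567.9 -188.4  208.7] F [ 0.  -0.1 -2.9] open 0.148
shift [-0.0176, 0.0002, 0.0359] turn [0.0, -0.018, -0.0] rows>= 1.0
world down 1mm in tool: [-3.91644220e-01 -1.37703048e-04  9.20116724e-01]
```

send_rows([
  [[-0.005, 0, 0.01], [0, -0.009, 0], -1],
  [[-0.01, 0, 0.02], [0, -0.018, 0], -1],
  [[-0.015, 0, 0.03], [0, -0.018, 0], -1],
  [[-0.0176, 0, 0.036], [0, -0.018, 0], -1],
  [[-0.0176, 0, 0.036], [0, -0.018, 0], -1],
])

```text
clock: 6.52
eef_pos: [564.6, -187.5, 166.5]
tcp_rot: [-3.141, -0.381, -0.14]
contact_force: [-1.2, 0.1, -2.8]
opening: 0.148
```

send_rows([
  [[0, 0, 0], [0, 0, 0], -1],
  [[0, 0, 0], [0, 0, 0], -1],
  [[0, 0, 0], [0, 0, 0], -1],
  [[0, 0, 0], [0, 0, 0], -1],
  [[0, 0, 0], [0, 0, 0], -1],
])

```text
clock: 6.93
eef_pos: [564.9, -187.7, 167.0]
tcp_rot: [-3.141, -0.382, -0.14]
contact_force: [0.5, 0.3, -2.2]
opening: 0.149
```

```bash
python3 - <<'E'
from ovp import *
where(); goto([-48,0,106],22);shot("hov2",SHK,cur());
E
```

```text
t 6.93 front [-49.1   0.5 110.3] back [ 80.8   0.5 162.5] tilt 21.9 F shaker [ 0.5  0.4 -2.2] open 0.149
target tcp [ 565.8 -188.3  162.8]
t 6.93 tcp [ 564.9 -187.7  167. ] F [ 0.5  0.3 -2.2] open 0.149
shift [-0.0006, 0.0005, 0.0042] turn [-0.0, 0.002, -0.0] rows>= 1.0
```

View pics/hov2.png

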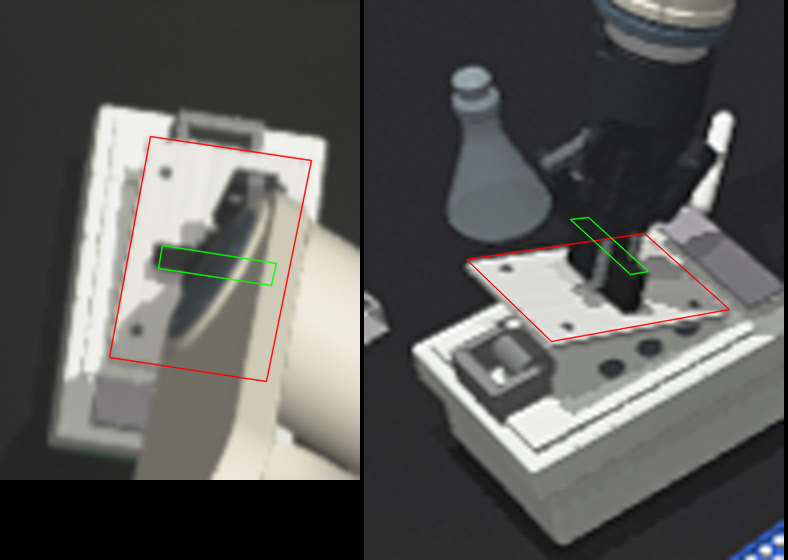

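send_rows([
  [[-0.0004, 0, 0.001], [0, 0, 0], -1],
  [[-0.0008, 0, 0.002], [0, 0, 0], -1],
  [[-0.0012, 0, 0.003], [0, 0, 0], -1],
  [[-0.0016, 0, 0.004], [0, 0, 0], -1],
  [[-0.002, 0, 0.005], [0, 0, 0], -1],
])

```text
clock: 7.45
eef_pos: [564.7, -187.6, 161.3]
tcp_rot: [-3.141, -0.381, -0.14]
contact_force: [0.8, -0.4, -2.8]
opening: 0.149
```

send_rows([
  [[-0.0002, 0, 0.0005], [0, 0, 0], -1],
  [[-0.0004, 0, 0.001], [0, 0, 0], -1],
  [[-0.0006, 0, 0.0015], [0, 0, 0], -1],
  [[-0.0008, 0, 0.002], [0, 0, 0], -1],
  [[-0.001, 0, 0.0025], [0, 0, 0], -1],
])

```text
clock: 7.87
eef_pos: [564.8, -187.6, 158.6]
tcp_rot: [-3.141, -0.381, -0.14]
contact_force: [-0.3, -1.1, -3.6]
opening: 0.15
```

```bash
python3 - <<'E'
from ovp import *
where()
E
```

```text
t 7.87 front [-49.3   0.6 101.9] back [ 80.7   0.5 154. ] tilt 21.9 F shaker [-0.1 -1.1 -3.6] open 0.15
```

send_rows([
  [[-0.0002, 0, 0.0005], [0, 0, 0], -1],
  [[-0.0004, 0, 0.001], [0, 0, 0], -1],
  [[-0.0006, 0, 0.0015], [0, 0, 0], -1],
  [[-0.0008, 0, 0.0018], [0, 0, 0], -1],
  [[-0.0008, 0, 0.002], [0, 0, 0], -1],
])

```text
clock: 8.28
eef_pos: [564.8, -187.6, 156.5]
tcp_rot: [-3.141, -0.382, -0.14]
contact_force: [-0.7, 1.3, -0.2]
opening: 0.149
```

send_rows([
  [[-0.0002, 0, 0.0004], [0, 0, 0], -1],
  [[-0.0004, 0, 0.0008], [0, 0, 0], -1],
  [[-0.0006, 0, 0.0012], [0, 0, 0], -1],
  [[-0.0006, 0, 0.0015], [0, 0, 0], -1],
  [[-0.0006, 0, 0.0015], [0, 0, 0], -1],
])

```text
clock: 8.7
eef_pos: [565.3, -187.7, 155.8]
tcp_rot: [-3.141, -0.383, -0.14]
contact_force: [-4.2, 1.6, 9.1]
opening: 0.146
```

send_rows([
  [[0.0005, 0.0003, -0.0012], [0, 0, 0], -1],
  [[-0.003, 0.0006, -0.0026], [0, 0, 0], -1],
  [[-0.0065, 0.0006, -0.004], [0, 0, 0], -1],
  [[-0.01, 0.0006, -0.0053], [0, 0, 0], -1],
  [[-0.0125, 0.0006, -0.0064], [0, 0, 0], -1],
])

```text
clock: 9.12
eef_pos: [550.7, -186.2, 156.8]
tcp_rot: [-3.141, -0.382, -0.14]
contact_force: [0.5, 0.9, -3.3]
opening: 0.149
```

```bash
python3 - <<'E'
from ovp import *
where();shot("hook1",SHK,cur());
E
```

```text
t 9.12 front [-63.4  -0.  100. ] back [ 6.650e+01 -1.000e-01  1.523e+02] tilt 21.9 F shaker [ 0.4  1.  -3.3] open 0.149
```

View pics/hook1.png

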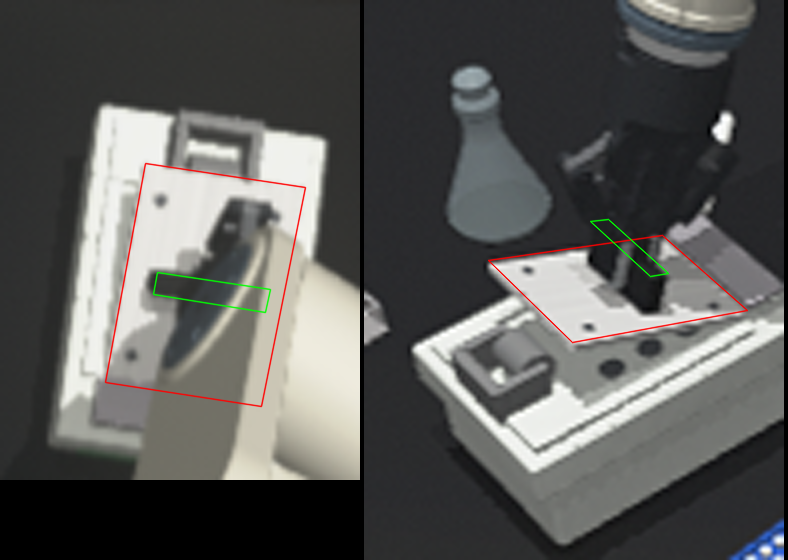

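send_rows([
  [[-0.001, 0, -0.0004], [0, 0, 0], -1],
  [[-0.002, 0, -0.0008], [0, 0, 0], -1],
  [[-0.003, 0, -0.0012], [0, 0, 0], -1],
  [[-0.004, 0, -0.0016], [0, 0, 0], -1],
  [[-0.0045, 0, -0.0018], [0, 0, 0], -1],
])

```text
clock: 9.63
eef_pos: [545.7, -185.5, 156.7]
tcp_rot: [-3.141, -0.382, -0.14]
contact_force: [-0.4, -0.9, -2.6]
opening: 0.149
```

send_rows([
  [[-0.0005, 0, -0.0002], [0, 0, 0], -1],
  [[-0.001, 0, -0.0004], [0, 0, 0], -1],
  [[-0.0015, 0, -0.0006], [0, 0, 0], -1],
  [[-0.002, 0, -0.0008], [0, 0, 0], -1],
  [[-0.002, 0, -0.0008], [0, 0, 0], -1],
])

```text
clock: 10.05
eef_pos: [543.5, -185.2, 156.7]
tcp_rot: [-3.141, -0.382, -0.14]
contact_force: [-0.0, -0.0, -2.5]
opening: 0.153
```

```bash
python3 - <<'E'
from ovp import *
where()
E
```

```text
t 10.05 front [-70.7   0.  100. ] back [ 59.2  -0.  152.2] tilt 21.9 F shaker [-0.  -0.  -2.5] open 0.153
```

Front edge is under the lip with no contact. Feeling for the stop in 1.5 mm steps.

send_rows([
  [[-0.0004, 0, -0.0002], [0, 0, 0], -1],
  [[-0.0008, 0, -0.0003], [0, 0, 0], -1],
  [[-0.0011, 0, -0.0005], [0, 0, 0], -1],
  [[-0.0014, 0, -0.0006], [0, 0, 0], -1],
  [[-0.0014, 0, -0.0006], [0, 0, 0], -1],
])

```text
clock: 10.47
eef_pos: [542.4, -185.1, 157.0]
tcp_rot: [-3.141, -0.383, -0.14]
contact_force: [4.1, -0.5, -2.9]
opening: 0.145
```

send_rows([
  [[-0.0003, 0, -0.0001], [0, 0, 0], -1],
  [[-0.0006, 0, -0.0002], [0, 0, 0], -1],
  [[-0.0009, 0, -0.0004], [0, 0, 0], -1],
  [[-0.0011, 0, -0.0005], [0, 0, 0], -1],
  [[-0.0011, 0, -0.0005], [0, 0, 0], -1],
])

```text
clock: 10.88
eef_pos: [542.0, -185.2, 157.5]
tcp_rot: [-3.141, -0.385, -0.141]
contact_force: [5.2, -0.2, -7.0]
opening: 0.152
```

```bash
python3 - <<'E'
from ovp import *
where()
E
```

```text
t 10.88 front [-71.9  -0.2 100.6] back [ 57.8  -0.2 153.2] tilt 22.1 F shaker [ 5.2  0.5 -7. ] open 0.152
```

```bash
python3 - <<'E'
from ovp import *
goto([-71.4,0,99.8],22);goto([-71.9,0,99.8],17);goto([-72.2,0,99.8],12)
E
```

```text
target tcp [ 542.6 -185.1  156.6]
t 10.88 tcp [ 542.  -185.2  157.5] F [ 5.2 -0.2 -7. ] open 0.152
shift [0.0002, -0.0002, 0.001] turn [0.0, -0.001, -0.001] rows>= 1.0
target tcp [ 546.8 -185.6  151.8]
t 10.88 tcp [ 542.  -185.2  157.5] F [ 5.2 -0.2 -7. ] open 0.152
shift [0.0023, -0.0002, 0.007] turn [0.0, -0.088, -0.001] rows>= 1.0
target tcp [ 550.8 -186.2  146.6]
t 10.88 tcp [ 542.  -185.2  157.5] F [ 5.2 -0.2 -7. ] open 0.152
shift [0.0041, -0.0002, 0.0134] turn [0.0, -0.175, -0.001] rows>= 2.0
```

send_rows([
  [[0.0002, -0.0002, 0.001], [0, 0, 0], -1],
  [[0.0007, -0.0002, 0.0025], [0, -0.022, 0], -1],
  [[0.0012, -0.0002, 0.004], [0, -0.044, 0], -1],
  [[0.0018, -0.0002, 0.0055], [0, -0.066, 0], -1],
  [[0.0023, -0.0002, 0.007], [0, -0.088, 0], -1],
])

```text
clock: 11.3
eef_pos: [546.8, -185.7, 151.9]
tcp_rot: [3.141, -0.296, -0.14]
contact_force: [2.5, -0.0, -2.3]
opening: 0.145
```

```bash
python3 - <<'E'
from ovp import *
where();goto([-72.2,0,99.8],12)
E
```

```text
t 11.3 front [-72.   -0.1 100. ] back [ 6.190e+01 -1.000e-01  1.408e+02] tilt 17.0 F shaker [ 2.5  0.3 -2.3] open 0.145
target tcp [ 550.8 -186.2  146.6]
t 11.3 tcp [ 546.8 -185.7  151.9] F [ 2.5 -0.  -2.3] open 0.145
shift [0.0023, -0.0001, 0.0063] turn [0.0, -0.086, -0.0] rows>= 1.0
```

send_rows([
  [[0.0005, 0, 0.0013], [0, -0.017, 0], -1],
  [[0.001, 0, 0.0026], [0, -0.034, 0], -1],
  [[0.0014, 0, 0.0039], [0, -0.052, 0], -1],
  [[0.0019, 0, 0.0052], [0, -0.07, 0], -1],
  [[0.0023, 0, 0.0063], [0, -0.086, 0], -1],
])

```text
clock: 11.72
eef_pos: [551.0, -186.3, 146.6]
tcp_rot: [3.141, -0.209, -0.14]
contact_force: [1.9, 0.6, -1.0]
opening: 0.144
```

```bash
python3 - <<'E'
from ovp import *
where();goto([-72.9,0,99.6],7);goto([-73.2,0,99.3],4);goto([-73.6,0,99.0],0)
shot("low1",SHK,cur());
E
```

```text
t 11.72 front [-72.   -0.1  99.8] back [ 6.490e+01 -1.000e-01  1.288e+02] tilt 12.0 F shaker [ 1.8  0.9 -1. ] open 0.144
target tcp [ 553.9 -186.6  140.9]
t 11.72 tcp [ 551.  -186.3  146.6] F [ 1.9  0.6 -1. ] open 0.144
shift [0.0017, -0.0001, 0.0062] turn [0.0, -0.086, -0.0] rows>= 1.0
target tcp [ 555.7 -186.9  137.1]
t 11.72 tcp [ 551.  -186.3  146.6] F [ 1.9  0.6 -1. ] open 0.144
shift [0.0027, -0.0001, 0.0103] turn [0.0, -0.139, -0.0] rows>= 2.0
target tcp [ 557.7 -187.2  132. ]
t 11.72 tcp [ 551.  -186.3  146.6] F [ 1.9  0.6 -1. ] open 0.144
shift [0.0036, -0.0001, 0.0157] turn [0.0, -0.209, -0.0] rows>= 2.0
```

View pics/low1.png

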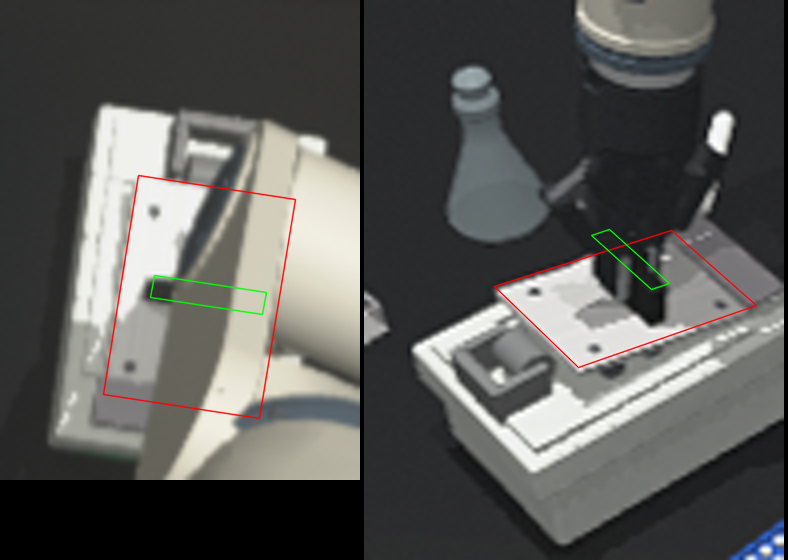

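send_rows([
  [[0.0003, 0, 0.0012], [0, -0.017, 0], -1],
  [[0.0007, 0, 0.0025], [0, -0.034, 0], -1],
  [[0.001, 0, 0.0037], [0, -0.052, 0], -1],
  [[0.0014, 0, 0.005], [0, -0.07, 0], -1],
  [[0.0017, 0, 0.0062], [0, -0.086, 0], -1],
])

```text
clock: 12.23
eef_pos: [554.0, -186.8, 140.9]
tcp_rot: [3.141, -0.121, -0.14]
contact_force: [-0.9, 0.7, 4.2]
opening: 0.149
```

```bash
python3 - <<'E'
from ovp import *
where();goto([-73.2,0,99.3],3);goto([-73.6,0,99.0],-0.5)
E
```

```text
t 12.23 front [-72.9  -0.1  99.7] back [ 66.1  -0.2 116.6] tilt 6.9 F shaker [-1.   0.6  4.2] open 0.149
target tcp [ 556.3 -187.   135.9]
t 12.23 tcp [ 554.  -186.8  140.9] F [-0.9  0.7  4.2] open 0.149
shift [0.0017, -0.0001, 0.0052] turn [0.0, -0.069, -0.0] rows>= 1.0
target tcp [ 558.  -187.2  131.4]
t 12.23 tcp [ 554.  -186.8  140.9] F [-0.9  0.7  4.2] open 0.149
shift [0.0029, -0.0001, 0.0099] turn [0.0, -0.13, -0.0] rows>= 2.0
```

send_rows([
  [[0.0003, 0, 0.001], [0, -0.014, 0], -1],
  [[0.0006, 0, 0.002], [0, -0.028, 0], -1],
  [[0.001, 0, 0.003], [0, -0.042, 0], -1],
  [[0.0014, 0, 0.0041], [0, -0.056, 0], -1],
  [[0.0017, 0, 0.0052], [0, -0.069, 0], -1],
])

```text
clock: 12.65
eef_pos: [556.4, -187.2, 135.9]
tcp_rot: [3.141, -0.051, -0.14]
contact_force: [2.2, 0.6, 4.6]
opening: 0.146
```

```bash
python3 - <<'E'
from ovp import *
where();goto([-73.4,0,99.0],0);goto([-73.6,0,98.5],-1)
E
```

```text
t 12.65 front [-73.1  -0.2  99.4] back [ 66.7  -0.2 106.5] tilt 2.9 F shaker [2.1 0.9 4.6] open 0.146
target tcp [ 557.9 -187.2  132. ]
t 12.65 tcp [ 556.4 -187.2  135.9] F [2.2 0.6 4.6] open 0.146
shift [0.0013, -0.0002, 0.004] turn [0.0, -0.051, -0.0] rows>= 1.0
target tcp [ 558.3 -187.3  130.3]
t 12.65 tcp [ 556.4 -187.2  135.9] F [2.2 0.6 4.6] open 0.146
shift [0.0016, -0.0002, 0.0057] turn [0.0, -0.068, -0.0] rows>= 1.0
```

send_rows([
  [[0.0003, 0, 0.001], [0, -0.01, 0], -1],
  [[0.0006, 0, 0.002], [0, -0.02, 0], -1],
  [[0.0009, 0, 0.003], [0, -0.03, 0], -1],
  [[0.0012, 0, 0.0036], [0, -0.04, 0], -1],
  [[0.0013, 0, 0.004], [0, -0.051, 0], -1],
])

```text
clock: 13.07
eef_pos: [558.0, -187.4, 132.9]
tcp_rot: [3.141, 0.001, -0.14]
contact_force: [-4.1, 3.3, 18.7]
opening: 0.151
```

```bash
python3 - <<'E'
from ovp import *
where();goto([-73.6,0,98.5],-1)
shot("low2",SHK,cur());
E
```

```text
t 13.07 front [-73.3  -0.1 100. ] back [66.7 -0.2 99.8] tilt 0.1 F shaker [-4.5  2.6 18.7] open 0.151
target tcp [ 558.3 -187.3  130.3]
t 13.07 tcp [ 558.  -187.4  132.9] F [-4.1  3.3 18.7] open 0.151
shift [0.0003, -0.0001, 0.0027] turn [0.0, -0.016, -0.0] rows>= 1.0
```

View pics/low2.png

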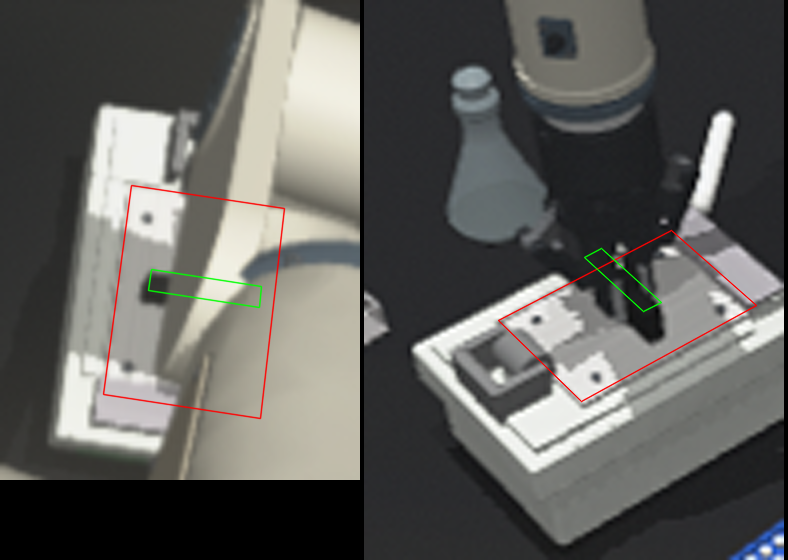

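send_rows([
  [[0.0001, 0, 0.0003], [0, -0.004, 0], -1],
  [[0.0002, 0, 0.0006], [0, -0.008, 0], -1],
  [[0.0003, 0, 0.0009], [0, -0.012, 0], -1],
  [[0.0003, 0, 0.0012], [0, -0.016, 0], -1],
  [[0.0003, 0, 0.0012], [0, -0.016, 0], -1],
])

```text
clock: 13.58
eef_pos: [558.2, -187.4, 133.0]
tcp_rot: [3.141, 0.018, -0.14]
contact_force: [-7.8, 1.9, 18.3]
opening: 0.149
```

```bash
python3 - <<'E'
from ovp import *
where()
E
```

```text
t 13.58 front [-7.370e+01 -1.000e-01  1.012e+02] back [66.3 -0.1 98.8] tilt 1.0 F shaker [-8.   0.8 18.3] open 0.149
```

send_rows([
  [[0, 0, -0.0004], [0, 0.008, 0], -1],
  [[0, 0, -0.0008], [0, 0.016, 0], -1],
  [[0, 0, -0.0008], [0, 0.016, 0], -0.2],
  [[0, 0, -0.0008], [0, 0.016, 0], -0.2],
  [[0, 0, -0.0008], [0, 0.016, 0], -0.2],
])

```text
clock: 14.0
eef_pos: [558.0, -187.4, 133.5]
tcp_rot: [3.141, 0.002, -0.14]
contact_force: [-0.3, -0.3, 0.0]
opening: 0.4
```

send_rows([
  [[0, 0, 0], [0, 0, 0], -0.2],
  [[0, 0, 0], [0, 0, 0], -0.2],
  [[0, 0, 0], [0, 0, 0], -0.2],
  [[0, 0, 0], [0, 0, 0], -0.2],
  [[0, 0, 0], [0, 0, 0], -0.2],
])

```text
clock: 14.42
eef_pos: [558.1, -187.4, 133.4]
tcp_rot: [3.141, 0.003, -0.14]
contact_force: [-0.1, 0.3, 0.6]
opening: 0.392
```

```bash
python3 - <<'E'
from ovp import *
where()
E
```

```text
t 14.42 front [-7.330e+01 -1.000e-01  1.006e+02] back [ 66.7  -0.2 100.2] tilt 0.1 F shaker [-0.1  0.3  0.6] open 0.392
```

Released, no contact. Retracting straight up and back to look.

send_rows([
  [[0, 0, -0.015], [0, 0, 0], -0.2],
  [[0, 0, -0.04], [0, 0, 0], -0.2],
  [[0, 0, -0.08], [0, 0, 0], -0.2],
  [[0, 0, -0.12], [0, 0, 0], -0.2],
  [[-0.01, 0, -0.15], [0, 0, 0], -0.2],
])

```text
clock: 14.83
eef_pos: [550.2, -186.3, 286.7]
tcp_rot: [3.141, -0.001, -0.14]
contact_force: [0.9, 0.0, 0.6]
opening: 0.401
```

send_rows([
  [[-0.04, -0.02, -0.01], [0, 0, 0], -0.2],
  [[-0.08, -0.06, -0.01], [0, 0, 0], -0.2],
  [[-0.11, -0.09, -0.01], [0, 0, 0], -0.2],
  [[-0.14, -0.12, -0.01], [0, 0, 0], -0.2],
  [[-0.16, -0.16, -0.01], [0, 0, 0], -0.2],
])

```text
clock: 15.25
eef_pos: [420.7, -25.0, 296.5]
tcp_rot: [3.141, -0.001, -0.141]
contact_force: [1.8, 1.6, -1.1]
opening: 0.401
```

send_rows([
  [[-0.01, -0.04, 0], [0, 0, 0], -0.2],
  [[-0.01, -0.08, 0], [0, 0, 0], -0.2],
  [[-0.01, -0.11, 0], [0, 0, 0], -0.2],
  [[-0.01, -0.14, 0], [0, 0, 0], -0.2],
  [[-0.01, -0.14, 0], [0, 0, 0], -0.2],
])

```text
clock: 15.67
eef_pos: [431.1, 119.2, 296.7]
tcp_rot: [-3.14, -0.002, -0.139]
contact_force: [-0.1, -0.7, -0.0]
opening: 0.397
```

```bash
python3 - <<'E'
from ovp import *
rz=R.from_euler("z",SY); o=rz.apply([-5,0,97])+S0
L=plate_lines(rz,o)
shot("fin",SHK,[]); shot("finl",SHK,L)
s=status.sense(); print(s["eef_pos"],s["contact_force"])
E
```

```text
[430.25298627 114.50888946 296.19600457] [-0.82961011 -0.06107944 -0.67097438]
```

View pics/fin.png

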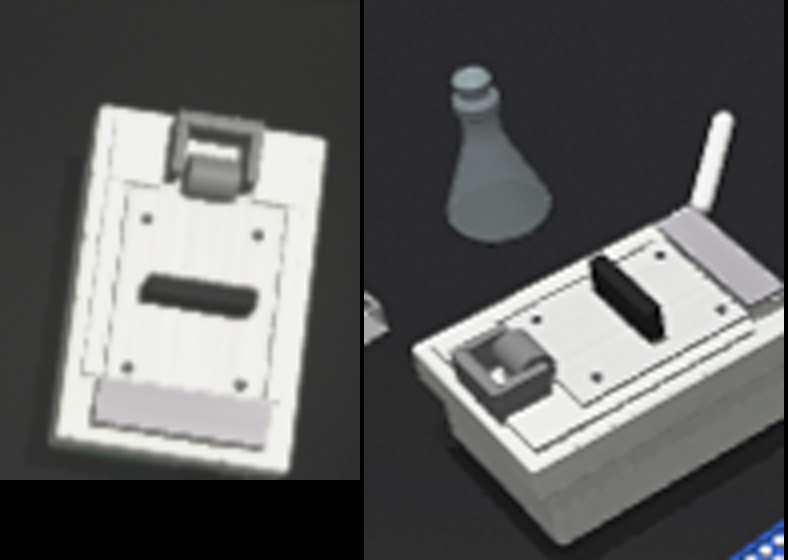

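View pics/finl.png

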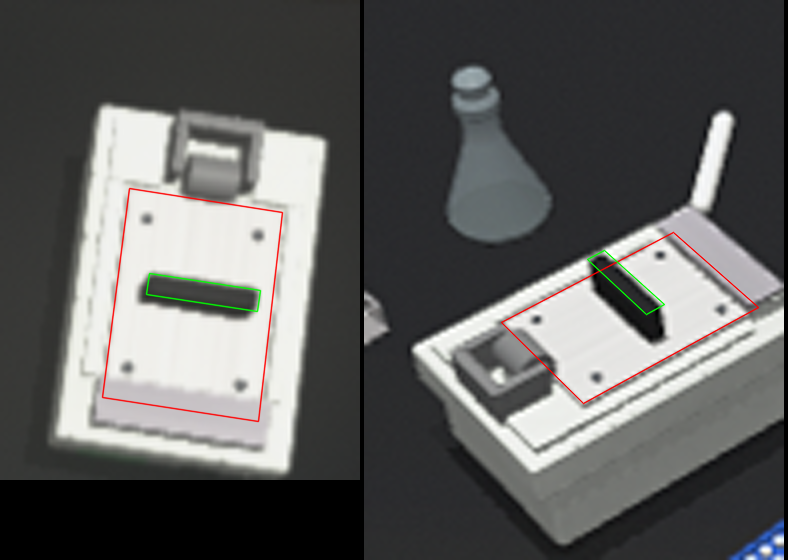

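```bash
python3 - <<'E'
from h import *
def tri(a,b):
    s=least_squares(lambda X:np.r_[(proj("top",X)-a).ravel(),(proj("scene",X)-b).ravel()],[541,-195,80]); return s.x,np.abs(s.fun).max()
T=lambda p:px(p,(375,130),4); S=lambda p:px((p[0]-364,p[1]),(165,130),4)
Q=[]
for n,a,b in [("b+y",(147,219),(597,377)),("b-y",(258,235),(537,320)),("f-y",(240,386),(660,256)),("f+y",(127,368),(721,310))]:
    X,e=tri(T(a),S(b)); Q.append(R.from_euler("z",-SY).apply(X-S0)); print(n,X.round(1),Q[-1].round(1),round(e,2))
print(np.mean(Q,0))
import cv2
a=cv2.imread("pics/scene0.png"); im=viewer.grab_frame("scene")[:,:,::-1].copy(); cv2.imwrite("pics/endscene.png",im)
im=viewer.grab_frame("top")[:,:,::-1].copy(); cv2.imwrite("pics/endtop.png",im)
E
```

```text
b+y [ 611.9 -156.6  104. ] [ 45.8  36.4 104. ] 0.1
b-y [ 602.3 -228.1  103.6] [ 46.3 -35.7 103.6] 0.2
f-y [ 503.  -214.6  102.5] [-53.9 -36.2 102.5] 0.01
f+y [ 513.5 -142.5  103.4] [-53.7  36.6 103.4] 0.03
[ -3.88298955   0.29859072 103.384133  ]
```

View pics/endscene.png

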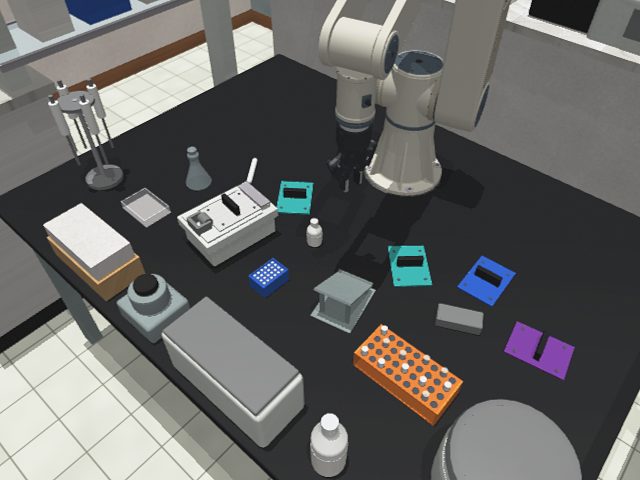

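```bash
python3 -c "
from rig import job,status
print(status.sense()['qvel'].round(3)); print(job.sign_off())"
```

```text
[-0.005  0.    -0.004  0.002  0.001  0.002]
the job is handed in; nothing more can be done
None
```

The aluminium plate is back on the shaker and the job is handed in, at about 16 s of the 48 s allowed. `sign_off` gives no verdict, so the result below is from my own checks.

**What I did:**
- I gripped the plate by its bar, lifted it square off the rest and carried it tilted to the shaker.
- At about 22° I felt for the deck, which first showed at about 99 mm in my frame, with about 12 N. I then slid the front edge under the lip until it met the stop with about 5 N.
- I swung the back edge down past the roller, pressed the plate flat with about 21 N, released it and withdrew.

**Last checks from the two cameras:**
- **Flatness:** the four plate holes measure 102.5 to 104 mm high, which is within about 0.6° of flat.
- **Position:** the plate's middle is at x ≈ -3.9 mm and y ≈ +0.3 mm in my shaker frame. Correcting by the stop contact, x is about -4.8 mm against -5 mm at home, so it should be within about 1 mm of the stop.
- **Edges:** the front edge shows under the lip and the back edge under the roller.
- **Bystanders:** they look unmoved by eye against the first picture, and the arm touches nothing.

**What disagreed:**
- My image-based estimates of deck height ranged from 94 to 98 mm, against about 99 mm by touch. The camera calibration is only good to about 2 mm.
- During the final press the gripper turned about 1° on the bar while the plate was already down.
- The snap itself was not seen or felt as a distinct event. I infer it from the plate lying flat under the roller.

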